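# Give the hand mould a shot of release oil

## Robot

A 6-joint arm with a two-finger parallel gripper is mounted at the origin on a cart in front of the work surface, level with it; the furniture and walls round the work are solid. World frame = base frame: x ahead of the robot, y to its left, z up, the work surface at z = 0. Lengths are in m, angles in rad, forces in N, time in s.
With the tool pointing down it reaches from about 0.225 to 0.725 m from the base axis. Payload 3.1 kg.
Tool frame: the origin (TCP) lies at the very end of the fingers, on their centre line; the grasp point (between the pads) lies 19 mm behind it; z points along the fingers, y is the direction in which the jaws open and shut (so a half turn about z gives the same grasp; the last joint's range is limited). The gripper opens to 85 mm and grips with 20 to 120 N. Pads are 22 mm wide; open, the fingers measure 114 mm over their backs; the gripper's body (76 mm by 85 mm) begins 54 mm behind the grasp point. The pads swing forward as they close: fully open they stand 13 mm farther back than shut.
Start: joints at [1.016, 0.048, 0.099, 1.622, 0, 1.443], TCP at [0.217, 0.478, 0.231] pointing down, gripper open.
Joint ranges: [-2.91, 2.91], [-0.99, 1.94], [-1.21, 1.42], [-2.12, 2.29], [-1.49, 1.47], [-3.14, 3.14]. Speed limits (rad/s): [2.79, 2.79, 3.14, 3.14, 3.14, 3.14].

## Interface

Orientations are given as a unit quaternion [w, x, y, z].
In Python, from plant import manip gives the robot as it stands. The module is installed in compiled form; this text tells all that it offers.
- The arm moves only by the tool arm_command, never from a script. Its argument "targets" is a list of rows, each a list of 7 numbers: the shift along the tool's x, y, z in mm, then the turn, a rotation vector about the tool's x, y, z in degrees, then the closure, from -1 (fully open) to 1 (shut). In form: [[x, y, z, ax, ay, az, hand], ...]. A call has 1 to 20 rows; each row shifts and turns the commanded pose from where the row before left it, along the tool's axes as they then stand; what a row does not reach is not made up. A row lasts 1/8 s, in which the tool goes at most 62.5 mm and 10.7 degrees, less where a joint would pass 70% of its speed; a pose out of reach is approached as far as the arm can. A call with a gripper value outside its range is refused whole. The fingers move at their own pace and stop on an object; "newtons" is the grip in N (left out, the last holds). Time passes only in rows, so rows that do not move let the fingers close. It gives the time, the measured TCP pose, the force and the opening at its end, in the units of the state.
- manip.state(): the state, without advancing time (a new reading comes with each control period).
- manip.get_image(name): name is "scene" or "side" or "wrist"; returns a dict with "color" (384x512x3 uint8, red, green, blue), "z_map" (384x512 float32, m along the optical axis (not along the pixel's ray), 0 where there is no reading), "K" (3x3 intrinsics, pixels), "dist_coeffs" ([k1, k2, p1, p2, k3] as OpenCV has them; the pictures are not rectified), "R" (3x3) and "t" (3): a world point X has camera coordinates R X + t. Camera axes: x right, y down, z forward; pixel columns grow to the right and rows downward; lengths in m; the calibration is good to about 2 mm. A picture is of the moment at which its call begins.
- manip.hand_in(): hands the job in, once; it reports no verdict.
The state is a dict: "clock": time; "qpos": joint angles; "joint_vel": joint speeds; "effort": joint torques, N m; "tool_pos": TCP position; "tool_rot": TCP orientation; "ft_force": force on the tool from outside, world axes, zero at the start; "wrist_torque": the same for the moment, N m; "opening": finger opening in m.
Only numpy, scipy, OpenCV 4.12 (cv2) and the standard library are available. Lean on these libraries where they do the work, as an engineer would, in place of code of your own. Each camera call takes 0.05 s, during which the arm holds its last target. There are 200 camera calls.

## Task

The carved wooden hand mould is due for a shot of release oil. Press the white spring cap of the taller, slimmer spray can straight down as far as it goes, then let it spring fully back up. Do not press the cap of the short, wide can.

Things in the scene. Friction and masses are not known exactly. Their poses are not given: they have to be found in the camera images.
- tall_can_top (a point): centre of the flat top of the tall can's white cap (31 mm across, 20 mm tall, clear of the can's shoulder), 190 mm above the table when up; it moves with the cap. z is up; -x is where the nozzle looks, at the loose hand mould (72x195x30 mm) lying about 120 mm away. The can is bare aluminium, 53 mm across, held fast in a steel bracket (foot 88 mm across) screwed to the table.
- tall_can_cap (a joint): how far the tall can's cap is pressed, in m: 0 = up, 0.008 = fully down at its stop. A spring pushes it up: it starts to yield at about 2.5 N, takes about 8 N at the stop, and comes all the way up by itself when released.
- squat_can_top (a point): centre of the top face of the short, wide can's white spring cap (same cap as the tall one's), 120 mm above the table with the cap up. This can is bare aluminium too, 72 mm across, in a screwed-down bracket of the same kind. The two cans may stand either way round, left or right.
- squat_can_cap (a joint): how far the short can's cap is pressed, in m: 0 = up, 0.008 = fully down; same spring as the tall can's. To be left up.
There are look-alikes about, which are no part of the job. What is shaped like the part that bears tall_can_top but blue or orange is not meant.

How it is judged:
By the outcome, as a careful person would: the job done as asked, in the order asked, and still so for the second after the job is handed in, with the robot touching nothing.
It also fails if it takes over 26 s, if anything falls off the work surface, if the arm or the gripper's body presses on something with over 40 N, if the wrist force passes 120 N, or if a joint passes its speed limit or range.

## Working session

There is one attempt and no reset: what is moved stays moved. The work goes in short steps, Python scripts to look and compute and a tool call to move; the robot and the scene stay as the last step left them, time stands still between calls to the robot, and variables do not carry over. Pictures are saved under pics/ and viewed, about 8 in all and at most 12, crops included, and the job is handed in when it is done.

Besides the shell and the picture viewer there is one more tool, called after "Emit:" as name(argument=value, ...) on one line, values as JSON. arm_command: Moves the arm, as the interface text tells. Its arguments: {"type":"object","properties":{"targets":{"type":"array"},"newtons":{"type":"number"}},"required":["targets"]}

```bash
mkdir -p pics; cat > h.py <<'E'
import numpy as np, cv2, pickle
from plant import manip
def snap(n):
    d=manip.get_image(n); pickle.dump(d,open(f'{n}.pkl','wb')); return d
def load(n): return pickle.load(open(f'{n}.pkl','rb'))
def px(d,u,v,z=None):
    z=d['z_map'][v,u] if z is None else z
    p=cv2.undistortPoints(np.array([[[u,v]]],float),d['K'],d['dist_coeffs'])[0,0]
    return d['R'].T@(np.array([p[0]*z,p[1]*z,z])-d['t'])
E
python3 - <<'E'
from h import *
for n in('scene','side'):
    d=snap(n); cv2.imwrite(f'pics/{n}1.png',d['color'][...,::-1])
print(manip.state())
E
```

```text
{'clock': 0.1, 'qpos': array([1.01621911e+00, 4.87293425e-02, 9.77377692e-02, 1.62201265e+00,
       2.54891651e-05, 1.44299362e+00]), 'joint_vel': array([-0.00032536, -0.00189596,  0.00376886, -0.00206035,  0.00055482,
        0.00101862]), 'effort': array([ 1.79185314e-03, -3.39851761e+01,  3.20935714e+01,  1.58664311e-02,
       -2.40961845e-04, -2.48527002e-06]), 'tool_pos': array([0.21702437, 0.47742718, 0.23019845]), 'tool_rot': array([-3.81400812e-04,  2.11771419e-01,  9.77318601e-01, -1.03604961e-03]), 'ft_force': array([ 0.13959872,  0.29779052, -0.42117819]), 'wrist_torque': array([-0.01355816, -0.02896174, -0.04271928]), 'opening': 0.08541981711413121}
```

View pics/scene1.png

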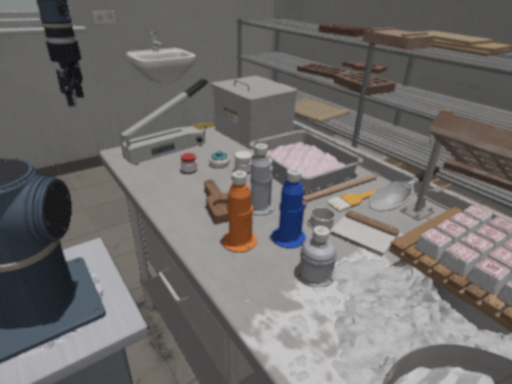

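View pics/side1.png

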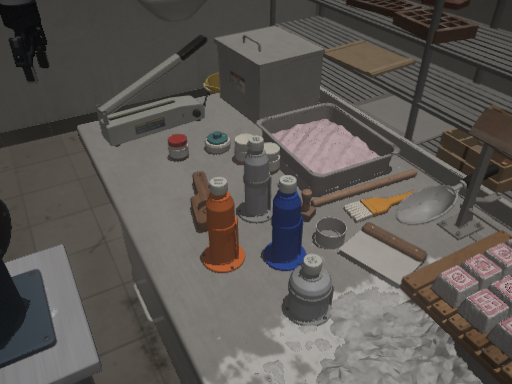

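Candidates are the grey slim can (side 257,145), the orange (219,185), the blue (288,183), and the grey squat can (313,263). The slim bare-aluminium one with the mould beside it fits. I'll confirm it in a crop and measure.

```bash
python3 - <<'E'
from h import *
s=load('side');c=load('scene')
a=cv2.resize(s['color'][125:285,180:340],(560,560),interpolation=cv2.INTER_CUBIC)
b=cv2.resize(c['color'][135:195,230:290],(240,240),interpolation=cv2.INTER_CUBIC)
im=np.zeros((560,800,3),np.uint8); im[:,:560]=a; im[:240,560:]=b
cv2.imwrite('pics/crop1.png',im[...,::-1])
for d,l in((s,[(257,140),(257,142),(219,183),(288,182),(313,261),(200,185),(203,213)]),(c,[(261,148),(261,150),(239,176),(294,175),(320,231)])):
    for u,v in l: print(u,v,px(d,u,v).round(4))
# points in height band
for d in(s,c):
    P=np.array([[*px(d,u,v)] for v in range(130,290) for u in range(190,340) if d['z_map'][v,u]>0])
    P=P[(P[:,0]<.7)&(P[:,2]>.184)&(P[:,2]<.197)]
    import scipy.cluster.hierarchy as h
    L=h.fclusterdata(P,.02,'distance')
    for k in set(L):
        Q=P[L==k]
        if len(Q)>10: print(len(Q),Q.mean(0).round(4),Q.min(0).round(3),Q.max(0).round(3))
E
```

```text
257 140 [0.5586 0.0472 0.1876]
257 142 [0.5528 0.0366 0.1901]
219 183 [ 0.4264 -0.0525  0.1885]
288 182 [ 0.5335 -0.1117  0.1903]
313 261 [ 0.506  -0.2383  0.1189]
200 185 [0.4706 0.1679 0.029 ]
203 213 [0.4405 0.0834 0.016 ]
261 148 [0.5499 0.0404 0.1896]
261 150 [0.5493 0.0393 0.1845]
239 176 [ 0.4212 -0.0555  0.1901]
294 175 [ 0.5317 -0.1112  0.1854]
320 231 [ 0.5031 -0.2347  0.1193]
123 [0.5566 0.0477 0.1886] [0.542 0.034 0.184] [0.572 0.068 0.192]
178 [ 0.4257 -0.0502  0.1886] [ 0.411 -0.065  0.184] [ 0.442 -0.033  0.192]
174 [ 0.5365 -0.1059  0.1889] [ 0.522 -0.119  0.184] [ 0.552 -0.088  0.191]
67 [0.5568 0.0484 0.1883] [0.542 0.035 0.184] [0.571 0.069 0.191]
104 [ 0.426  -0.0497  0.1886] [ 0.412 -0.062  0.184] [ 0.443 -0.032  0.192]
93 [ 0.5373 -0.1054  0.1884] [ 0.523 -0.118  0.184] [ 0.554 -0.088  0.191]
```

View pics/crop1.png

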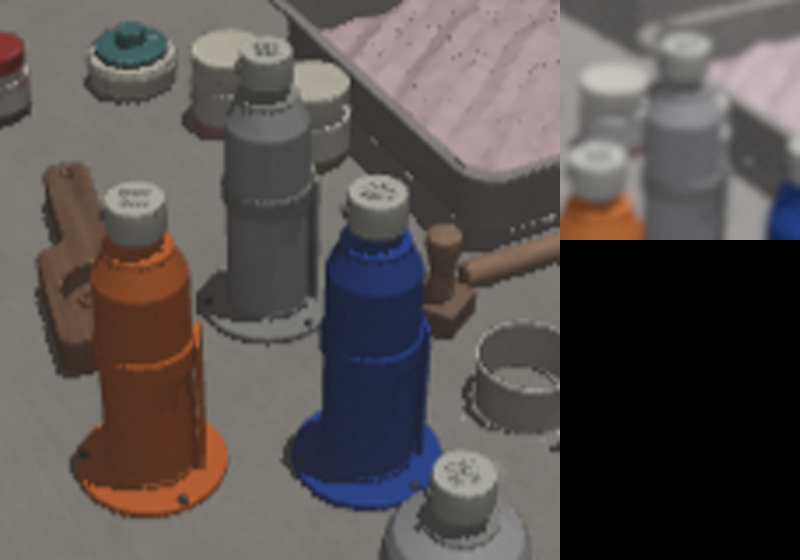

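The crop confirms it: the grey aluminium slim can has its white cap at side (257,145), with the hand mould just left of it at (203,200). The cap centre is about (0.557, 0.049, 0.190). I'll check quickly for tall things on the path.

```bash
python3 - <<'E'
from h import *
for n in('side','scene'):
    d=load(n)
    P=np.array([[*px(d,u,v),u,v] for v in range(0,384,3) for u in range(0,512,3) if d['z_map'][v,u]>0])
    P=P[(P[:,2]>.2)&(P[:,0]<.85)&(P[:,0]>.15)&(P[:,1]<.75)&(P[:,1]>-.3)]
    print(len(P)); 
    for x in P[::max(1,len(P)//30)]: print(x.round(2))
E
```

```text
460
[0.19 0.46 0.41 0.   0.  ]
[0.2  0.45 0.41 9.   3.  ]
[ 0.21  0.44  0.4  15.    6.  ]
[ 0.22  0.44  0.39 21.    9.  ]
[ 0.23  0.44  0.39 27.   12.  ]
[ 0.25  0.45  0.38 36.   15.  ]
[ 0.18  0.47  0.37  3.   21.  ]
[ 0.19  0.45  0.37 12.   24.  ]
[ 0.21  0.44  0.36 21.   27.  ]
[ 0.25  0.53  0.32 39.   30.  ]
[ 0.21  0.44  0.34 24.   36.  ]
[ 0.2   0.41  0.34 21.   39.  ]
[7.90e-01 5.20e-01 2.20e-01 2.49e+02 3.90e+01]
[  0.63   0.56   0.23 192.    42.  ]
[ 0.23  0.48  0.31 36.   45.  ]
[ 0.21  0.44  0.31 30.   48.  ]
[ 0.19  0.41  0.32 21.   51.  ]
[ 0.2   0.41  0.32 24.   54.  ]
[ 0.2   0.41  0.31 24.   57.  ]
[ 0.17  0.42  0.3  15.   63.  ]
[ 0.21  0.43  0.28 33.   66.  ]
[ 0.2   0.43  0.26 33.   75.  ]
[ 8.30e-01 -2.40e-01  3.10e-01  4.83e+02  1.11e+02]
[ 8.20e-01 -2.40e-01  3.00e-01  4.80e+02  1.17e+02]
[ 8.20e-01 -2.60e-01  3.10e-01  4.92e+02  1.20e+02]
[ 8.20e-01 -2.80e-01  3.10e-01  5.01e+02  1.23e+02]
[ 8.20e-01 -2.90e-01  3.10e-01  5.07e+02  1.26e+02]
[ 8.20e-01 -2.90e-01  3.10e-01  5.10e+02  1.29e+02]
[ 8.20e-01 -3.00e-01  3.00e-01  5.10e+02  1.32e+02]
[ 8.00e-01 -2.70e-
[... 578 characters left out ...]
0.44  0.36 69.   60.  ]
[ 0.22  0.45  0.35 69.   66.  ]
[ 0.19  0.41  0.34 63.   72.  ]
[ 0.24  0.49  0.31 78.   75.  ]
[ 0.19  0.42  0.32 63.   81.  ]
[8.0e-01 5.2e-01 2.2e-01 2.4e+02 8.1e+01]
[8.00e-01 4.80e-01 2.20e-01 2.46e+02 8.40e+01]
[ 0.18  0.42  0.3  60.   90.  ]
[ 0.2   0.41  0.29 69.   93.  ]
[ 0.24  0.51  0.25 81.   96.  ]
[ 8.40e-01 -2.60e-01  3.20e-01  4.50e+02  1.11e+02]
[ 8.30e-01 -2.80e-01  3.20e-01  4.59e+02  1.17e+02]
[ 8.10e-01 -2.40e-01  2.90e-01  4.32e+02  1.23e+02]
[ 8.10e-01 -2.60e-01  2.90e-01  4.41e+02  1.26e+02]
[ 8.10e-01 -2.80e-01  2.90e-01  4.47e+02  1.29e+02]
[ 8.30e-01 -2.50e-01  2.60e-01  4.35e+02  1.35e+02]
[ 8.50e-01 -2.60e-01  2.50e-01  4.44e+02  1.41e+02]
```

Emit:
arm_command(targets=[[0,0,-20,0,0,0,1],[0,0,-20,0,0,0,1],[0,0,-10,0,0,0,1]], newtons=60)

```text
clock: 0.48
tool_pos: [0.2174, 0.4781, 0.282]
tool_rot: [0.0, 0.212, 0.977, 0.0]
ft_force: [-0.6, -0.2, -0.2]
opening: 0.0325
```

Emit:
arm_command(targets=[[-40,-20.5,0,0,0,0,1],[-40,-20.5,0,0,0,0,1],[-40,-20.5,0,0,0,0,1],[-40,-20.5,0,0,0,0,1],[-40,-20.5,0,0,0,0,1],[-40,-20.5,0,0,0,0,1],[-40,-20.5,0,0,0,0,1],[-40,-20.5,0,0,0,0,1],[-40,-20.5,0,0,0,0,1],[-40,-20.5,0,0,0,0,1],[-40,-20.5,0,0,0,0,1],[-40,-20.5,0,0,0,0,1],[0,0,20,0,0,0,1],[0,0,20,0,0,0,1],[0,0,0,0,0,0,1],[0,0,0,0,0,0,1]])

```text
clock: 2.48
tool_pos: [0.5524, 0.0554, 0.2416]
tool_rot: [-0.0, 0.212, 0.977, 0.0]
ft_force: [0.5, 0.8, 0.5]
opening: -0.0002
```

```bash
python3 - <<'E'
from h import *
s=snap('side');c=snap('scene');w=snap('wrist')
im=np.zeros((400,800,3),np.uint8)
im[:,:400]=cv2.resize(s['color'][85:185,210:310],(400,400),interpolation=cv2.INTER_CUBIC)
im[:300,400:]=cv2.resize(w['color'],(400,300))
cv2.imwrite('pics/a2.png',im[...,::-1]); t=manip.state();print(t['tool_pos'],t['ft_force'],t['opening'],t['clock'])
E
```

```text
[0.55291896 0.05542853 0.24258477] [-0.17750281 -0.57248198  0.13319099] 0.0001321101632620201 2.625
```

View pics/a2.png

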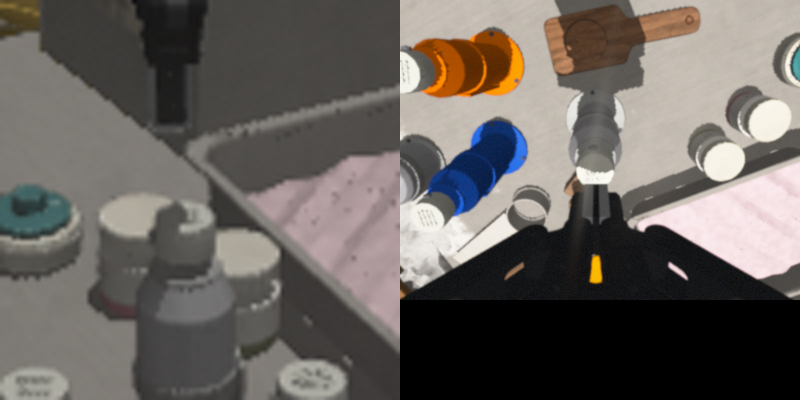

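The closed fingers hang just above the grey tall can's cap: the fingertip is at (170,130) and the cap at (183,215) in the enlarged side crop. The wrist view (595,172) agrees. I'll centre and descend to just above it.

Emit:
arm_command(targets=[[-6.7,-4,10,0,0,0,1],[0,0,15,0,0,0,1],[0,0,12,0,0,0,1],[0,0,7,0,0,0,1],[0,0,0,0,0,0,1],[0,0,0,0,0,0,1]])

```text
clock: 3.38
tool_pos: [0.557, 0.0489, 0.1977]
tool_rot: [0.0, 0.212, 0.977, 0.0]
ft_force: [-0.4, -0.3, -0.0]
opening: -0.0003
```

```bash
python3 - <<'E'
from h import *
s=snap('side');w=snap('wrist')
im=np.zeros((400,800,3),np.uint8)
im[:,:400]=cv2.resize(s['color'][105:185,215:295],(400,400),interpolation=cv2.INTER_CUBIC)
im[:,400:]=cv2.resize(w['color'][180:300,190:310],(400,400),interpolation=cv2.INTER_CUBIC)
cv2.imwrite('pics/a3.png',im[...,::-1]); t=manip.state();print(t['tool_pos'],t['ft_force'],t['clock'])
E
```

```text
[0.55725903 0.04889362 0.19804619] [-0.68770112  1.41645378  0.59766561] 3.475
```

View pics/a3.png

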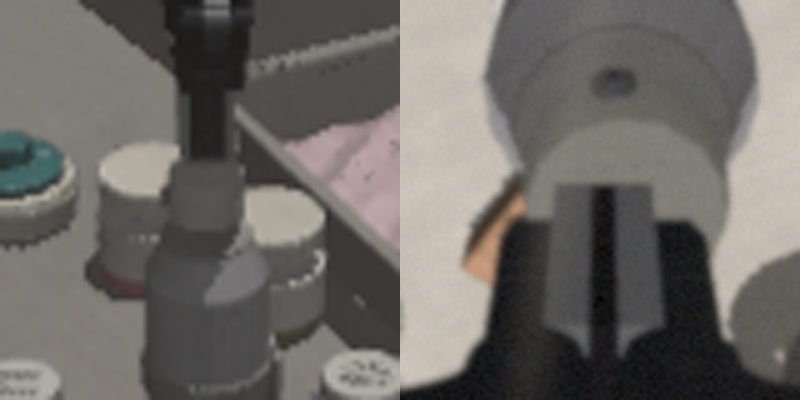

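The fingers sit over the cap, about 2–3 mm left of its centre in the wrist view (fingers at column 602, cap at 626). I'll shift +2 mm in tool y and press gradually.

Emit:
arm_command(targets=[[0,2,3,0,0,0,1],[0,0,3,0,0,0,1],[0,0,2,0,0,0,1],[0,0,2,0,0,0,1],[0,0,2,0,0,0,1],[0,0,1,0,0,0,1],[0,0,0,0,0,0,1]])

```text
clock: 4.35
tool_pos: [0.5577, 0.0508, 0.1851]
tool_rot: [0.0, 0.212, 0.977, 0.0]
ft_force: [-3.2, 0.5, 4.6]
opening: 0.0003
```

Emit:
arm_command(targets=[[0,0,1,0,0,0,1],[0,0,1,0,0,0,1],[0,0,1,0,0,0,1],[0,0,0,0,0,0,1]])

```text
clock: 4.85
tool_pos: [0.5578, 0.0508, 0.1827]
tool_rot: [0.001, 0.212, 0.977, 0.0]
ft_force: [-2.8, 0.2, 8.0]
opening: -0.0004
```

Emit:
arm_command(targets=[[0,0,1,0,0,0,1],[0,0,1,0,0,0,1],[0,0,0,0,0,0,1]])

```text
clock: 5.22
tool_pos: [0.5578, 0.0507, 0.182]
tool_rot: [0.001, 0.212, 0.977, 0.0]
ft_force: [-3.4, -0.1, 10.6]
opening: -0.0003
```

Emit:
arm_command(targets=[[0,0,1,0,0,0,1],[0,0,1,0,0,0,1],[0,0,1,0,0,0,1],[0,0,0,0,0,0,1],[0,0,0,0,0,0,1]])

```text
clock: 5.85
tool_pos: [0.5579, 0.0508, 0.1819]
tool_rot: [0.002, 0.212, 0.977, 0.0]
ft_force: [-6.8, 0.7, 19.8]
opening: -0.0
```

The stop is reached: z stays at 0.182 while the force climbs to 20 N. Now I'll release and back off.

Emit:
arm_command(targets=[[0,0,-4,0,0,0,1],[0,0,-4,0,0,0,1],[0,0,-5,0,0,0,1],[0,0,-10,0,0,0,1],[0,0,-20,0,0,0,1],[0,0,-30,0,0,0,1],[0,0,-30,0,0,0,1],[0,0,0,0,0,0,1],[0,0,0,0,0,0,1],[0,0,0,0,0,0,1]])

```text
clock: 7.1
tool_pos: [0.5571, 0.0506, 0.2774]
tool_rot: [-0.002, 0.212, 0.977, -0.0]
ft_force: [-0.9, -0.7, 0.4]
opening: -0.0004
```

```bash
python3 - <<'E'
from h import *
s=snap('side')
cv2.imwrite('pics/a4.png',cv2.resize(s['color'][70:330,150:410],(600,600),interpolation=cv2.INTER_CUBIC)[...,::-1])
P=np.array([px(s,u,v) for v in range(120,330) for u in range(190,350) if s['z_map'][v,u]>0])
for c,lo in(((.557,.05),.16),((.506,-.235),.1)):
    Q=P[(np.hypot(P[:,0]-c[0],P[:,1]-c[1])<.014)&(P[:,2]>lo)&(P[:,2]<.22)]
    print(len(Q),np.percentile(Q[:,2],[50,75,90,97]).round(4))
t=manip.state();print(t['tool_pos'],t['ft_force'],t['clock'])
E
```

```text
155 [0.1878 0.1895 0.1902 0.1907]
168 [0.1197 0.1202 0.1207 0.1212]
[0.55706258 0.05067766 0.27751977] [-0.16247003 -0.00683781  0.27100034] 7.15
```

View pics/a4.png

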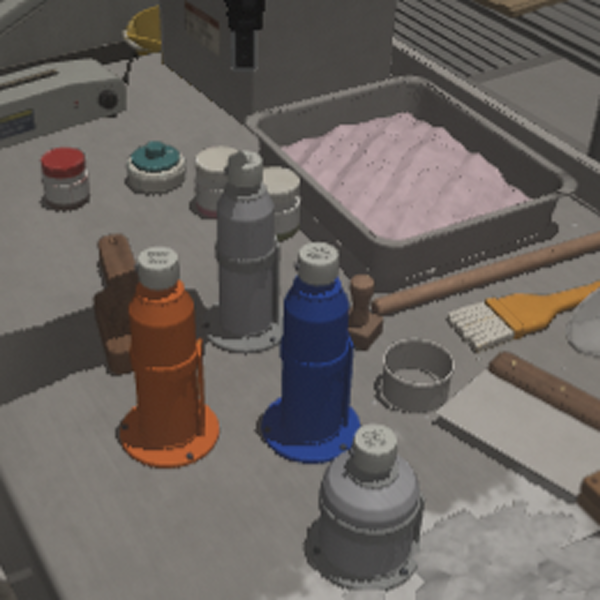

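The cap at (245,165) is back up at about 0.190 m, the squat can's cap at (375,445) is up at 0.120 m, nothing else has moved, and the arm is clear.

```bash
python3 -c "
from plant import manip
print(manip.hand_in())"
```

```text
the job is handed in; nothing more can be done
None
```

I pressed the tall aluminium can's white cap straight down to its stop with the closed fingertips, let it spring back up, backed off about 90 mm and handed the job in.

- **Full press:** the fingertips stopped at z = 0.182 m, which is 8 mm below the cap's rest height. Pushing further raised the force to about 20 N vertically, with up to 7 N sideways, without the cap moving any lower.
- **After release:** the side camera shows the cap back at about 0.190 m. The short can's cap was never touched and reads about 0.120 m, which is fully up.
- **Limits:** the clock read about 7.2 s at my last check, just before hand-in, and nothing else in the scene was seen to move.
- **Disagreement:** the wrist view put the cap's centre 2–3 mm from where the depth readings did. I shifted the fingers 2 mm towards it before pressing; no other check failed or disagreed.

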